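# Key on the radio bench's power supply and hold it

## Robot

A 6-joint arm with a two-finger parallel gripper is mounted at the origin on the work surface. World frame = base frame: x ahead of the robot, y to its left, z up, the work surface at z = 0. Lengths are in m, angles in rad, forces in N, time in s.
With the tool pointing down it reaches from about 0.4 to 0.825 m from the base axis. Payload 7 kg.
Tool frame: the origin (TCP) lies at the very end of the fingers, on their centre line; the grasp point (between the pads) lies env.hold_point_z behind it (env.hold_point_z is the distance from the TCP to the grasp point, in m); z points along the fingers, y is the line along which they close (so a half turn about z gives the same grasp; the last joint's range is limited). The gripper opens to 88 mm and grips with 3 to 60 N. Pads are 19 mm wide; open, the fingers measure 130 mm over their backs; the gripper's body (78 mm by 193 mm) begins 47 mm behind the grasp point.
Start: joints at [1.535, 0.359, 0.012, 0, -1.224, -0.288], TCP at [0.215, 0.64, 0.227] pointing down, gripper open.
Joint ranges: [-3.07, 3.07], [-1.43, 2.12], [-1.02, 1.25], [-3.03, 1.67], [-3.05, -0], [-3.03, 3.03]. Speed limits (rad/s): [2.39, 2.39, 3.01, 3.14, 3.14, 3.14].

## Interface

Orientations are given as a unit quaternion [x, y, z, w].
In Python, from workcell import env gives the robot as it stands.
- The arm moves only by the shell command python3 -m inch 'ROWS'. ROWS is text: rows parted by semicolons, each of 7 numbers parted by spaces: the turn, a rotation vector about the tool's x, y, z in degrees, then the shift along the tool's x, y, z in cm, then the closure in counts, from 0 (fully open) to 255 (shut). In form: rx ry rz x y z grip; .... A call has exactly 5 rows; each row is the pose to reach, as a shift and turn from the pose commanded when the call began, along the tool's axes at that moment; what a row does not reach only later rows make up. A row lasts 1/8 s, in which the tool goes at most 62.5 mm and 10.7 degrees, less where a joint would pass 70% of its speed; a pose out of reach is approached as far as the arm can. A call with a gripper value outside its range is refused whole. The fingers move at their own pace and stop on an object; the grip force is fixed at half the most. Time passes only in rows, so rows that repeat a pose let the fingers close, or fill a call up. It gives the time, the measured TCP pose, the force, the opening and the grip force at its end, in the units of the state.
- env.observe(): the state, without advancing time (a new reading comes with each control period).
- env.capture(name): name is "scene" or "side" or "wrist"; returns the picture (400x640x3 uint8, red, green, blue); there is no depth.
- env.calibration(name): a dict with "fov_y" (degrees; the focal length in pixels is half the picture's height over the tangent of half this angle, whatever the lens; pixels are square), "cx", "cy" (the principal point, pixels), "pose" (4x4, takes a point from camera to world coordinates). Camera axes: x right, y down, z forward; pixel columns grow to the right and rows downward; lengths in m; the calibration is good to about 2 mm. The wrist camera is an equidistant fisheye: a pixel r from the principal point sees the ray r / f radians off the axis. A picture is of the moment at which its call begins: read the wrist's pose just before it. calibration takes no time and is no camera call; for the wrist camera it gives the pose at the moment of the call.
- env.sign_off(): hands the job in; it is judged then, once.
Trained networks look in the newest picture that a camera, given by its name, has taken for a name from the list of things; names that differ only in an ending like _2 or _b are one class to them, and where a whole thing is asked for, a point or a joint stands for the part that bears it (a point fixed in the world has none). Each returns a list of dicts, best first, with "confidence" (0 to 1); they miss things now and then, are a little off and sometimes report something else, mostly with a low value. They report only what shows in the picture. A call takes as long as a camera call. They do not tell look-alikes from the thing itself.
- env.look_for(camera, thing): "location" ([x, y, z] in m, in the coordinates of the camera as it stood for that picture, good to about 4 mm: the middle of the surface that is visible of it).
- env.cut_out(camera, thing): "mask" (400x640 bool, what is visible of it).
The state is a dict: "clock": time; "qpos": joint angles; "dq": joint speeds; "effort": joint torques, N m; "position": TCP position; "orientation": TCP orientation; "wrist_force": force on the tool from outside, world axes, zero at the start; "moment": the same for the moment, N m; "width": opening from 0.0 (shut) to 1.0 (fully open); "grip_force": force on a finger pad.
Only numpy, scipy, OpenCV 4.12 (cv2) and the standard library are available. Lean on these libraries where they do the work, as an engineer would, in place of code of your own. Each camera call takes 0.05 s, during which the arm holds its last target. There are 200 camera calls.

## Task

Take the key with the round head out of the wooden key stand, push it past the sticky pins fully home in the key switch on top of the grey power supply, and turn it a quarter turn clockwise, seen from above, to its stop. The switch springs back when let go, so finish while still gripping the key and holding it turned at the stop. Leave the square-headed key in its place and do not shift the pen cup, the trackball or the test meter.

Things in the scene. Friction and masses are not known exactly. Their poses are not given: they have to be found in the camera images.
- round_key_bow (a point): Centre of the head of the round-headed steel key (45 g), upright, blade down, in either slot of the stand. Head: flat disc 34 mm across in its x and z, 10 mm thick along its y (grip across this), a darker dot on both faces. Below it a round collar 15 mm across; the collar's underside, the shoulder, is 27 mm below this point. z is up along the key.
- round_key_tip (a point): Tip of the same key's blade, 51 mm straight below the head centre. Below the shoulder: a round shank 6 mm thick and 10 mm long, then the flat blade, 14 mm long, 14 mm wide along the key's x, 5 mm thick along its y, with a rounded end. The blade is the same after a half turn about z.
- square_key_bow (a point): Centre of the head of the other steel key, in the stand's other slot: same sizes, but the head is a square 34 by 34 mm, 10 mm thick. To be left alone.
- stand: Wooden key stand, fixed, 130 (its x) by 60 (its y) by 36 mm high; origin at the centre of its underside. Two slots 35 mm either side of the middle along x, each 16 mm along x, 7 mm along y, 28 mm deep. The keys' collars rest on its top; their x lies along the stand's x, give or take 0.15 rad of play.
- psu: Fixed grey power supply, 200 (x) by 170 (y) by 85 mm high; origin at the centre of its underside. On its top, 30 mm from the middle towards its -x, stands the key switch: a square housing 48 by 48 mm, 36 mm high, with a slotted metal face.
- keyhole (a point): Centre of the key slot, at the key switch's top face, 121 mm above the desk; z up. Slot in the 6 mm face plate: 15.6 mm along x, 6.6 mm along y, 1.5 mm chamfer; the blade goes straight down, its width along x, either way round. Fully home: shoulder on the face, head centre 27 mm above this point. The plate lets the key turn only within about 3 mm of home.
- plug (a joint): Angle of the switch's plug, turned by the key: 0 at rest, grows clockwise seen from above to a hard stop at 1.5 rad; a spring drives it back, 0.02 N m at rest to 0.08 N m at the stop. Blade play 0.12 rad, so the key turns 1.6 to 1.7 rad. Inside, two pairs of sprung pins, met by the tip 11 and 17 mm below the face, resist the key with about 10 N (up to 15 N): push, and wiggle if it sticks.
- pen_cup: Black pen cup with pens, loose, 76 mm across, 95 mm high (pens to 140 mm), origin under its centre. Leave alone.
- trackball: Grey trackball mouse, loose, 115 by 75 by 34 mm, origin under its centre. Leave alone.
- test_meter: Black hand-held test meter lying on its back, loose, 150 by 75 by 34 mm, origin under its centre. Leave alone.
Not all that is in view belongs to the job. What is shaped like the part that bears round_key_bow but blue or yellow is not meant.

How it is judged:
By the outcome, as a careful person would: the job done as asked, in the order asked, and still so for the second after the job is handed in, while the arm keeps its last pose, push and grip.
It also fails if it takes over 51 s, if anything falls off the work surface, if the arm or the gripper's body presses on something with over 40 N, if the wrist force passes 120 N, or if a joint passes its speed limit or range.

## Working session

There is one attempt and no reset: what is moved stays moved. The work goes in short steps, Python scripts to look and compute and a shell command to move; the robot and the scene stay as the last step left them, time stands still between calls to the robot, and variables do not carry over. Pictures are saved under pics/ and viewed, at most 10 in all, crops included, and the job is handed in when it is done.

```bash
ls; mkdir -p pics; cat > h.py <<'E'
import numpy as np, cv2
from workcell import env
from scipy.spatial.transform import Rotation as R
def world(cam,p,T=None):
    T=np.array(env.calibration(cam)["pose"]) if T is None else T
    return (T@np.append(p,1))[:3]
def ray(cam,u,v,T=None):
    c=env.calibration(cam); T=np.array(c["pose"]) if T is None else T
    f=200/np.tan(np.radians(c["fov_y"])/2); d=np.array([u-c["cx"],v-c["cy"]])
    if cam=="wrist":
        r=np.hypot(*d); a=r/f; k=np.append(d/max(r,1e-9)*np.sin(a),np.cos(a))
    else: k=np.append(d/f,1)
    return T[:3,3],T[:3,:3]@k
def at_z(cam,u,v,z,T=None):
    o,d=ray(cam,u,v,T); return o+d*(z-o[2])/d[2]
def pix(cam,p,T=None):
    c=env.calibration(cam); T=np.array(c["pose"]) if T is None else T
    f=200/np.tan(np.radians(c["fov_y"])/2)
    k=np.linalg.inv(T)@np.append(p,1); k=k[:3]
    if cam=="wrist":
        h=np.hypot(k[0],k[1]); a=np.arctan2(h,k[2]); return np.array([c["cx"],c["cy"]])+k[:2]/h*a*f
    return np.array([c["cx"],c["cy"]])+k[:2]/k[2]*f
E
python3 - <<'E'
from h import *
print(env.hold_point_z)
ims=[]
for c in ["scene","side"]:
    im=env.capture(c); cv2.imwrite(f"pics/{c}0.png",im[:,:,::-1]); 
    for t in ["round_key_bow","square_key_bow","stand","psu","pen_cup","trackball","test_meter"]:
        for d in env.look_for(c,t)[:4]:
            p=np.array(d["location"]); print(c,t,round(d["confidence"],2),world(c,p).round(3),pix(c,world(c,p)).round())
E
```

```text
pics
0.0188
scene round_key_bow 0.57 [0.478 0.21  0.063] [329. 180.]
scene round_key_bow 0.57 [0.469 0.108 0.048] [307. 198.]
scene round_key_bow 0.54 [0.548 0.12  0.048] [330. 205.]
scene round_key_bow 0.52 [0.405 0.146 0.047] [299. 186.]
scene square_key_bow 0.63 [0.547 0.219 0.069] [348. 184.]
scene square_key_bow 0.46 [ 0.392 -0.419  0.071] [152. 280.]
scene stand 0.73 [0.522 0.197 0.035] [338. 194.]
scene psu 0.97 [ 0.616 -0.239  0.09 ] [268. 270.]
scene pen_cup 0.62 [ 0.392 -0.418  0.072] [152. 279.]
scene pen_cup 0.51 [ 0.62  -0.239  0.084] [269. 272.]
scene trackball 0.79 [0.796 0.142 0.025] [406. 237.]
scene test_meter 0.86 [0.517 0.37  0.034] [365. 170.]
side round_key_bow 0.66 [0.385 0.233 0.057] [327. 302.]
side round_key_bow 0.58 [0.542 0.131 0.051] [297. 244.]
side round_key_bow 0.54 [0.406 0.157 0.053] [337. 275.]
side round_key_bow 0.5 [0.458 0.122 0.054] [326. 256.]
side square_key_bow 0.62 [0.545 0.232 0.071] [270. 266.]
side stand 0.66 [0.504 0.239 0.038] [283. 284.]
side psu 0.83 [ 0.558 -0.168  0.085] [351. 172.]
side psu 0.74 [ 0.373 -0.38   0.071] [435. 160.]
side psu 0.37 [0.548 0.231 0.07 ] [269. 265.]
side pen_cup 0.86 [ 0.373 -0.384  0.073] [435. 159.]
side pen_cup 0.73 [0.481 0.219 0.066] [295. 275.]
side trackball 0.67 [0.774 0.17  0.025] [222. 225.]
side test_meter 0.7 [0.491 0.402 0.035] [239. 343.]
```

```bash
python3 - <<'E'
import cv2,numpy as np
a=cv2.imread("pics/scene0.png");b=cv2.imread("pics/side0.png")
x=cv2.resize(a[140:320,120:440],(800,450));cv2.imwrite("pics/a1.png",x)
x=cv2.resize(b[110:350,190:490],(750,600));cv2.imwrite("pics/b1.png",x)
E
```

```text
(no output)
```

View pics/a1.png

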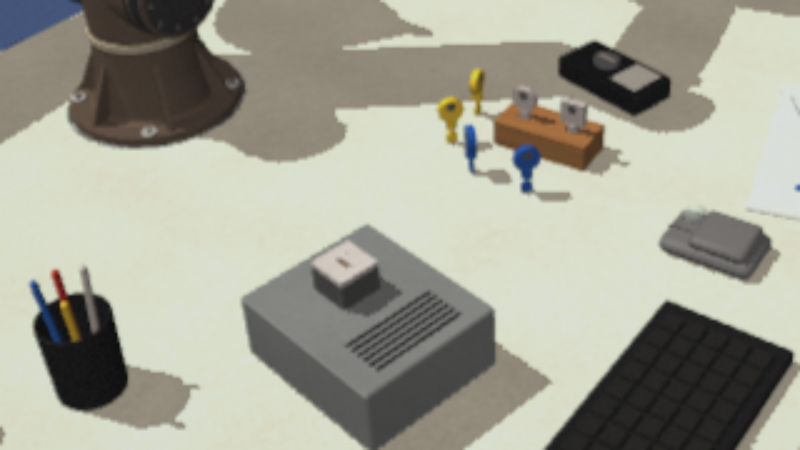

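View pics/b1.png

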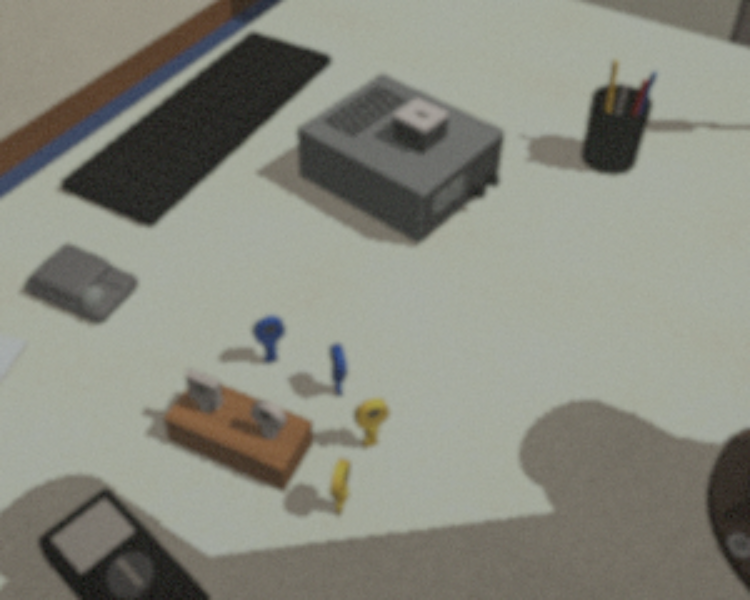

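Scene crop: steel keys in the stand are at scene (329,180) and (348,184). Blue look-alikes are at (307,200) and (330,205), yellow ones at (299,186) and (311,175). The round-headed steel key fits at (329,180), and the square one is at (348,184). The switch slot is at about scene (257,244). I'll move the wrist camera closer and confirm there.

```bash
cat >> h.py <<'E'
def go(p,yaw_y,base=None):
    """tool rel move to TCP p pointing down with tool y at world angle yaw_y (mod pi)"""
    s=env.observe(); R0=R.from_quat(s["orientation"]); 
    out=[]
    for a in (yaw_y,yaw_y+np.pi):
        y=np.array([np.cos(a),np.sin(a),0]); z=np.array([0,0,-1.]); M=R.from_matrix(np.c_[np.cross(y,z),y,z])
        out.append((R0.inv()*M).as_rotvec(degrees=True))
    d=R0.inv().apply(np.array(p)-s["position"])*100
    print("clock",s["clock"],"pos",np.round(s["position"],4),"rot",[o.round(2) for o in out],"cm",d.round(2),"q",np.round(s["qpos"],2))
E
python3 -c "
from h import *
s=env.observe();print(R.from_quat(s['orientation']).as_matrix().round(3), s['width'])
go([0.48,0.21,0.22],0.13+np.pi/2)
T=np.array(env.calibration('wrist')['pose']);print(T.round(3), s['position'])"
```

```text
[[ 0.948 -0.318 -0.   ]
 [-0.318 -0.948 -0.   ]
 [-0.     0.    -1.   ]] 0.995694246698228
clock 0.8 pos [0.2148 0.6399 0.2266] rot [array([  0.,  -0., 154.]), array([  0.,   0., -26.])] cm [38.82 32.31  0.66] q [ 1.54  0.36  0.01 -0.   -1.22 -0.29]
[[-0.32  -0.913 -0.254  0.283]
 [-0.947  0.308  0.086  0.616]
 [-0.     0.268 -0.963  0.385]
 [ 0.     0.     0.     1.   ]] [0.21475917 0.63987006 0.22658305]
```

```bash
python3 -m inch '0 0 -5 7 6 0 0; 0 0 -10 11 9 0 0; 0 0 -15 16 13 0 0; 0 0 -20 20 16.5 0 0; 0 0 -26 24 20 0 0'; python3 -c "
from h import *
go([0.48,0.21,0.22],0.13+np.pi/2)"
```

```text
clock: 1.42
position: [0.3794, 0.3722, 0.2269]
orientation: [0.998, 0.067, 0.0, -0.0]
wrist_force: [0.9, 0.1, -0.9]
width: 1.002
grip_force: 0.0
clock 1.425 pos [0.3794 0.3722 0.2269] rot [array([ 5.0000e-02, -5.0000e-02, -1.7979e+02]), array([-0.03, -0.03,  0.21])] cm [ 7.81 17.42  0.68] q [ 1.15  0.12 -0.3   0.   -1.15  0.56]
```

```bash
python3 -m inch '0 0 0 2.3 5 0 60; 0 0 0 4.6 10 0 60; 0 0 0 6.5 14.5 0 60; 0 0 0 7.8 17.4 0 60; 0 0 0 7.8 17.4 0 60'; python3 - <<'E'
from h import *
T=np.array(env.calibration('wrist')['pose'])
im=env.capture('wrist'); cv2.imwrite("pics/w1.png",im[:,:,::-1])
for t in ["round_key_bow","square_key_bow","stand"]:
    for d in env.look_for("wrist",t)[:6]:
        p=np.array(d["location"]); w=world("wrist",p,T); print(t,round(d["confidence"],2),w.round(4),pix("wrist",w,T).round())
m=env.cut_out("wrist","stand")
print(len(m),[ (x["confidence"],x["mask"].sum()) for x in m])
E
```

```text
clock: 2.05
position: [0.4793, 0.2098, 0.2267]
orientation: [0.998, 0.063, 0.0, -0.0]
wrist_force: [0.4, 0.3, -0.1]
width: 0.765
grip_force: 0.0
round_key_bow 0.94 [0.4655 0.1193 0.0594] [394. 205.]
round_key_bow 0.9 [0.3953 0.2285 0.0559] [291. 250.]
round_key_bow 0.83 [0.4835 0.2152 0.07  ] [311. 180.]
round_key_bow 0.62 [0.5465 0.127  0.0656] [402. 132.]
round_key_bow 0.57 [0.41   0.1524 0.0577] [357. 246.]
square_key_bow 0.96 [0.5516 0.2261 0.0763] [308. 113.]
square_key_bow 0.66 [ 0.3655 -0.3966  0.0877] [627. 290.]
stand 0.82 [0.5166 0.2213 0.0312] [310. 144.]
1 [(0.87, np.int64(5249))]
```

View pics/w1.png

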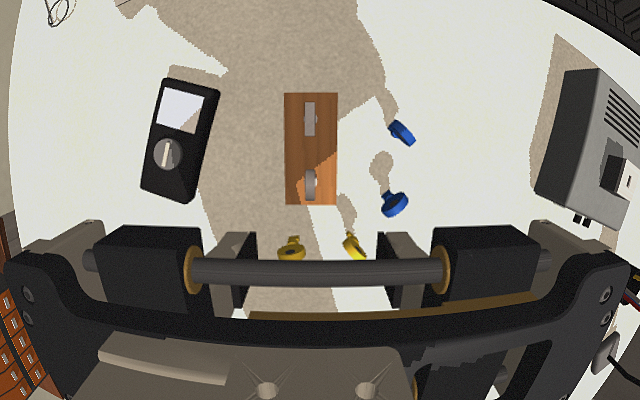

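Wrist view: the stand spans (285,93)–(337,205), with the round steel head at (311,183) and the square one at (309,118). Two blue and two yellow look-alikes stand beside it. I'll enlarge to confirm and measure the heads.

```bash
python3 - <<'E'
from h import *
T=np.array(env.calibration('wrist')['pose'])
im=cv2.imread("pics/w1.png")
c=cv2.resize(im[85:215,275:345],(323,600),interpolation=cv2.INTER_CUBIC);cv2.imwrite("pics/w1c.png",c)
cs=[at_z("wrist",u,v,.036,T)[:2] for u,v in [(285,93),(337,93),(337,205),(286,205)]]
cs=np.array(cs);print(cs.round(4),cs.mean(0),[np.linalg.norm(cs[i]-cs[(i+1)%4]).round(4) for i in range(4)])
e=cs[0]+cs[1]-cs[2]-cs[3];print("yaw",np.arctan2(e[1],e[0]))
E
```

```text
[[0.5704 0.2587]
 [0.5776 0.2015]
 [0.4497 0.1834]
 [0.4419 0.243 ]] [0.50990361 0.22165962] [np.float64(0.0577), np.float64(0.1292), np.float64(0.0601), np.float64(0.1295)]
yaw 0.13086324963559415
```

View pics/w1c.png

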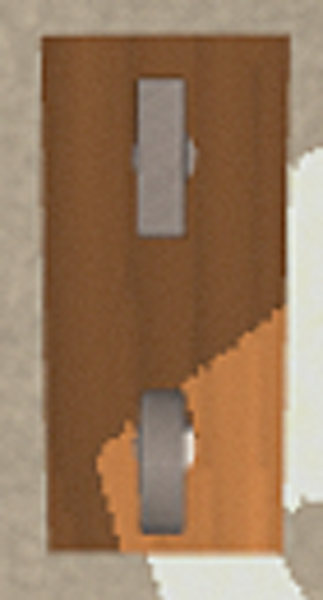

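Crop: the lower key (grey, disc-shaped, rounded ends) is the round-headed one and the upper is the square one, so the target is wrist pixel (310,184).

```bash
python3 - <<'E'
from h import *
T=np.array(env.calibration('wrist')['pose'])
for z in (.07,.08): print(z,at_z("wrist",310.2,183.5,z,T).round(4))
p=np.array([0.5099,0.2217])-0.035*np.array([np.cos(.131),np.sin(.131)]);print(p, pix("wrist",[*p,.08],T),pix("wrist",[*p,.063],T))
go([*p,0.063-.0188+.002],.131+np.pi/2)
E
```

```text
0.07 [0.4789 0.2182 0.07  ]
0.08 [0.4811 0.2182 0.08  ]
[0.47519989 0.2171281 ] [310.55391085 189.31902133] [310.85838964 185.54589529]
clock 2.3 pos [0.4782 0.2122 0.2266] rot [array([ 1.0e-02, -1.0e-02, -1.8e+02]), array([-0.01, -0.01,  0.  ])] cm [-0.24 -0.52 18.04] q [ 0.79  0.11 -0.32 -0.   -1.14  0.91]
```

```bash
python3 -m inch '0 0 0 -0.2 -0.5 3 140; 0 0 0 -0.2 -0.5 8 140; 0 0 0 -0.2 -0.5 11 140; 0 0 0 -0.2 -0.5 12 140; 0 0 0 -0.2 -0.5 12 140'; python3 - <<'E'
from h import *
T=np.array(env.calibration('wrist')['pose'])
im=env.capture('wrist'); cv2.imwrite("pics/w2.png",im[:,:,::-1])
go([.4755,.2173,0.044],.131+np.pi/2)
for t in ["round_key_bow"]:
    for d in env.look_for("wrist",t)[:6]:
        p=np.array(d["location"]); w=world("wrist",p,T); print(t,round(d["confidence"],2),w.round(4),pix("wrist",w,T).round())
E
```

```text
clock: 2.92
position: [0.4759, 0.2167, 0.1067]
orientation: [0.998, 0.065, -0.0, 0.0]
wrist_force: [0.1, 0.2, 0.2]
width: 0.451
grip_force: 0.0
clock 2.975 pos [0.4764 0.217  0.1075] rot [array([-1.0e-01,  3.0e-02,  1.8e+02]), array([-0.02, -0.06, -0.  ])] cm [-0.09 -0.04  6.35] q [ 0.8   0.22 -0.48  0.   -0.87  0.9 ]
round_key_bow 0.94 [0.4844 0.2179 0.0714] [315. 213.]
round_key_bow 0.9 [0.3942 0.2247 0.0501] [293. 306.]
round_key_bow 0.83 [0.5439 0.1293 0.0586] [450. 143.]
```

View pics/w2.png

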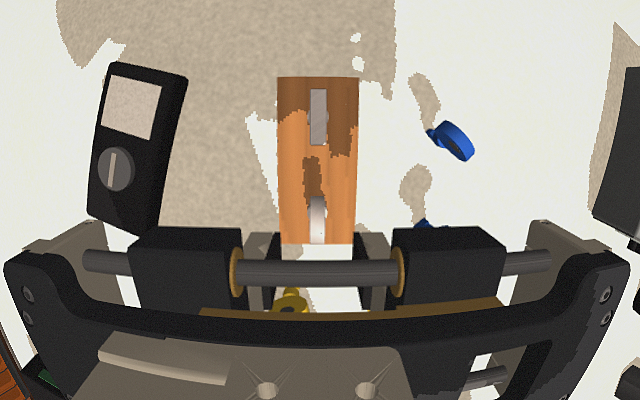

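Centred: the head is at (317,220), midway between the fingers (~285 and 356). Going down and closing.

```bash
python3 -m inch '0 0 0 -0.05 0 4 140; 0 0 0 -0.05 0 6.3 140; 0 0 0 -0.05 0 6.4 140; 0 0 0 -0.05 0 6.4 255; 0 0 0 -0.05 0 6.4 255'; python3 -m inch '0 0 0 0 0 0 255;0 0 0 0 0 0 255;0 0 0 0 0 0 255;0 0 0 0 0 0 255;0 0 0 0 0 0 255'
```

```text
clock: 3.65
position: [0.4763, 0.2169, 0.044]
orientation: [0.998, 0.065, 0.001, -0.001]
wrist_force: [0.9, -0.2, 0.4]
width: 0.287
grip_force: 0.0
clock: 4.28
position: [0.476, 0.2165, 0.0433]
orientation: [0.998, 0.065, 0.001, -0.0]
wrist_force: [-0.7, -0.6, 6.8]
width: 0.135
grip_force: 30.0
```

```bash
python3 - <<'E'
from h import *
# psu / keyhole from scene & side old pics: housing top slot
for c in ("scene","side"):
    im=cv2.imread(f"pics/{c}0.png")
    g=[env.capture(c)]
    for d in env.look_for(c,"keyhole")[:3]+env.look_for(c,"plug")[:3]:
        w=world(c,np.array(d["location"]));print(c,d["confidence"],w.round(4),pix(c,w).round(1))
a=cv2.imread("pics/scene0.png");b=cv2.imread("pics/side0.png")
x=np.hstack([cv2.resize(a[224:274,232:282],(400,400),interpolation=cv2.INTER_CUBIC),cv2.resize(b[136:186,333:383],(400,400),interpolation=cv2.INTER_CUBIC)])
cv2.imwrite("pics/kh.png",x)
E
```

```text
scene 0.73 [ 0.6158 -0.2415  0.0857] [267.1 271.7]
```

View pics/kh.png

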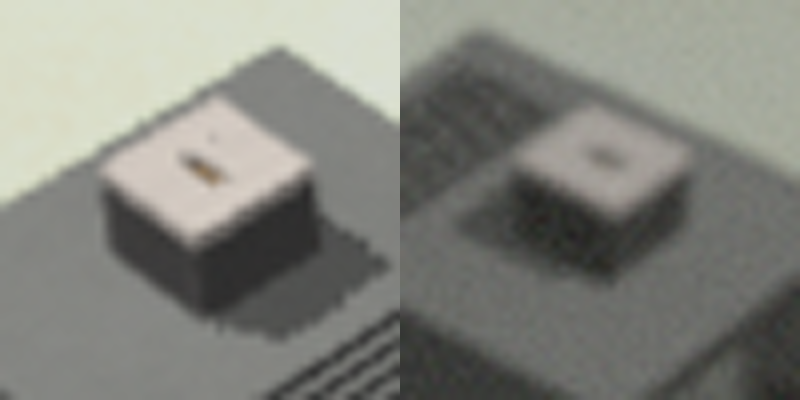

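The slot shows at scene (257.6,245) and side (358.4,155.6), and the key is gripped (30 N). I'll lift and compute the rough keyhole.

```bash
python3 -m inch '0 0 0 0 0 -2 255; 0 0 0 0 0 -5 255; 0 0 0 0 0 -9 255; 0 0 0 0 0 -14 255; 0 0 0 0 0 -18 255'; python3 - <<'E'
from h import *
print(env.observe()["width"])
print(at_z("scene",257.6,245,.121).round(4),at_z("side",358.4,155.6,.121).round(4))
c=np.array([at_z("scene",232+u/8,224+v/8,.121)[:2] for u,v in [(100,172),(213,95),(315,160),(190,240)]]);print(c.round(4),c.mean(0))
e=c[3]+c[2]-c[0]-c[1];print(np.degrees(np.arctan2(e[1],e[0])),[np.linalg.norm(c[i]-c[(i+1)%4]).round(4) for i in range(4)])
s=[at_z("scene",232+u/8,224+v/8,.121)[:2] for u,v in [(182,153),(227,184)]];e=s[1]-s[0];print(np.degrees(np.arctan2(e[1],e[0])),np.linalg.norm(e))
T=np.array(env.calibration('wrist')['pose'])
im=env.capture('wrist'); cv2.imwrite("pics/w3.png",im[:,:,::-1])
for d in env.look_for("wrist","round_key_bow")[:3]:
  w=world("wrist",d["location"],T); print(d["confidence"],w.round(4),pix("wrist",w,T).round())
go([.6,-.2,.23],np.pi/2)
E
```

```text
clock: 5.2
position: [0.4754, 0.2161, 0.2245]
orientation: [0.998, 0.065, 0.0, -0.0]
wrist_force: [1.7, 0.5, -1.4]
width: 0.143
grip_force: 30.0
0.14263780138295262
[ 0.5589 -0.2092  0.121 ] [ 0.5569 -0.2071  0.121 ]
[[ 0.5334 -0.2299]
 [ 0.5366 -0.1809]
 [ 0.5846 -0.1861]
 [ 0.5783 -0.2371]] [ 0.55821023 -0.20848302]
-7.637453451744759 [np.float64(0.0491), np.float64(0.0483), np.float64(0.0514), np.float64(0.0455)]
-7.505520155404736 0.021867784866006726
0.98 [0.4904 0.215  0.2496] [321. 241.]
0.85 [0.4645 0.1181 0.06  ] [402. 204.]
0.57 [0.543  0.1279 0.0648] [407. 133.]
clock 5.3 pos [0.4774 0.2175 0.2274] rot [array([   0.58,   -0.38, -172.52]), array([-0.25, -0.38,  7.48])] cm [ 6.73 42.99 -0.38] q [ 0.8   0.1  -0.32  0.   -1.14  0.9 ]
```

```bash
python3 -m inch '0 0 3 0.3 5 0 255; 0 0 6 0.6 10 0 255; 0 0 9 0.9 15 0 255; 0 0 12 1.2 20 0 255; 0 0 15 1.5 25 0 255'; python3 -c "
from h import *
go([.558,-.2085,.21],np.pi/2-.131)"
```

```text
clock: 5.92
position: [0.5224, -0.0314, 0.222]
orientation: [0.998, -0.067, -0.0, -0.0]
wrist_force: [1.5, 0.5, -1.0]
width: 0.142
grip_force: 30.0
clock 5.925 pos [ 0.5224 -0.0314  0.222 ] rot [array([ 6.0000e-02, -0.0000e+00,  1.7986e+02]), array([ 0.  ,  0.04, -0.14])] cm [ 5.88 17.08  1.19] q [ 0.32  0.11 -0.33 -0.   -1.13  1.12]
```

```bash
python3 -m inch '0 0 0 1.5 5 0.3 255; 0 0 0 3 10 0.6 255; 0 0 0 4.5 14 1 255; 0 0 0 5.9 17.1 1.2 255; 0 0 0 5.9 17.1 1.2 255'; python3 - <<'E'
from h import *
go([.558,-.2085,.176],np.pi/2-.131)
s=env.observe();print(s["wrist_force"],s["moment"],R.from_quat(s["orientation"]).as_matrix().round(4))
T=np.array(env.calibration('wrist')['pose']);np.save("T4.npy",T)
im=env.capture('wrist'); cv2.imwrite("pics/w4.png",im[:,:,::-1])
print(pix("wrist",[.558,-.2085,.121],T), pix("wrist",[*s["position"][:2],s["position"][2]-.031],T))
p=pix("wrist",[.558,-.2085,.121],T).astype(int);print(p)
c=im[p[1]-75:p[1]+75,p[0]-100:p[0]+100,::-1]
cv2.imwrite("pics/w4c.png",cv2.resize(c,(800,600),interpolation=cv2.INTER_CUBIC))
E
```

```text
clock: 6.55
position: [0.5583, -0.209, 0.2088]
orientation: [0.998, -0.067, -0.001, -0.0]
wrist_force: [-1.0, 0.8, -0.7]
width: 0.142
grip_force: 30.0
clock 6.55 pos [ 0.5583 -0.209   0.2088] rot [array([ 2.3000e-01, -1.0000e-02,  1.7978e+02]), array([ 0.  ,  0.15, -0.22])] cm [-0.02 -0.04  3.28] q [-0.03  0.24 -0.19 -0.   -1.14  1.47]
[-1.04706035  0.78884665 -0.70091486] [ 0.02068982  0.07109515 -0.01227567] [[ 9.909e-01 -1.345e-01 -2.500e-03]
 [-1.345e-01 -9.909e-01  3.000e-04]
 [-2.600e-03  1.000e-04 -1.000e+00]]
[314.93390015 203.71846863] [315.18890316 227.97586916]
[314 203]
```

View pics/w4c.png

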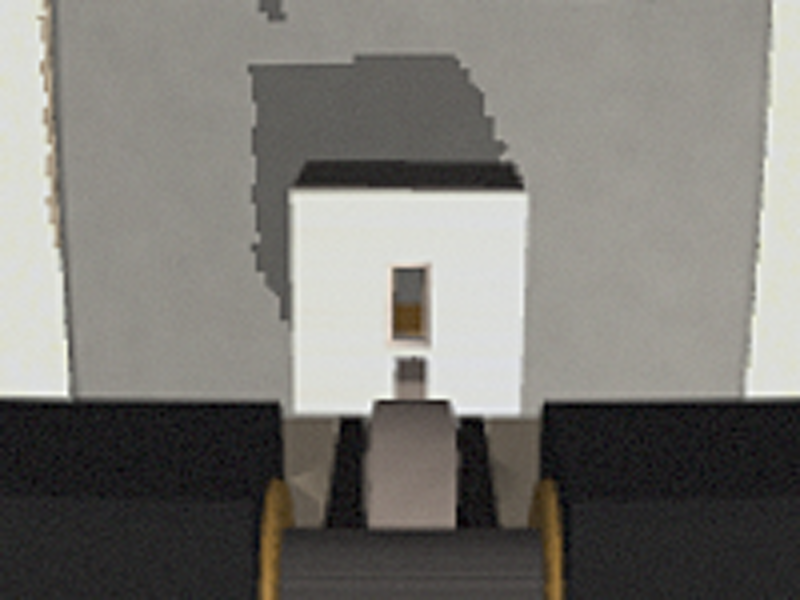

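Crop: slot at full-image (316.5,204.2), aligned with the view; the blade tip shows just below at (316.8,217+), and the head is centred at 317. I'll compute the relative offsets.

```bash
python3 - <<'E'
from h import *
T=np.load("T4.npy"); s=env.observe(); P=np.array(s["position"]);M=R.from_quat(s["orientation"]).as_matrix()
tl=lambda w:(M.T@(w-P)*1000).round(2)
print("slot", at_z("wrist",316.5,204.25,.121,T).round(4), tl(at_z("wrist",316.5,204.25,.121,T)))
for z in (.027,.031): print("tip", tl(at_z("wrist",316.75,220,P[2]-z,T)))
for x in (-2,0,2):
  for z in (25,28,31): print(x,z,pix("wrist",P+M@np.array([7+x,0,z])/1000,T).round(1))
print("slot ends",[tl(at_z("wrist",316.5,128+v/4,.121,T)) for v in (264,346)])
print("collar/head top y", [tl(at_z("wrist",214+u/4,128+402/4,P[2]+.02,T)) for u in (370,456)])
E
```

```text
slot [ 0.5574 -0.2097  0.121 ] [-0.26  1.86 88.11]
tip [ 7.43  2.03 26.98]
tip [ 6.03  2.03 30.99]
-2 25 [313.5 224.7]
-2 28 [313.6 223.1]
-2 31 [313.6 221.5]
0 25 [313.5 221.7]
0 28 [313.6 220.1]
0 31 [313.6 218.6]
2 25 [313.5 218.7]
2 28 [313.5 217.1]
2 31 [313.6 215.6]
slot ends [array([ 8.51,  1.88, 88.09]), array([-9.21,  1.84, 88.13])]
collar/head top y [array([ 19.7 ,  -2.86, -20.05]), array([ 19.67,   7.37, -20.05])]
```

```bash
python3 -m inch '0 0.1 -0.2 -0.1 0 2 255; 0 0.1 -0.2 -0.1 0 4 255; 0 0.1 -0.2 -0.1 0 4.9 255; 0 0.1 -0.2 -0.1 0 4.9 255; 0 0.1 -0.2 -0.1 0 4.9 255'; python3 - <<'E'
from h import *
s=env.observe();print(s["position"],s["wrist_force"])
P=np.array(s["position"]);M=R.from_quat(s["orientation"]).as_matrix()
T=np.array(env.calibration('wrist')['pose']);np.save("T5.npy",T)
im=env.capture('wrist'); cv2.imwrite("pics/w5.png",im[:,:,::-1])
p=pix("wrist",P+M@np.array([0,0,.035]),T).astype(int);print(p, P[2])
x0,y0=p[0]-50,p[1]-50; print(x0,y0)
c=im[y0:y0+75,x0:x0+100,::-1]
cv2.imwrite("pics/w5c.png",cv2.resize(c,(800,600),interpolation=cv2.INTER_CUBIC))
E
```

```text
clock: 7.22
position: [0.5583, -0.2068, 0.1624]
orientation: [0.998, -0.064, 0.001, 0.0]
wrist_force: [-0.2, 0.3, 0.2]
width: 0.14
grip_force: 30.0
[ 0.55826009 -0.20676385  0.16238606] [-0.17999314  0.30466434  0.20690452]
[315 225] 0.16238606087294702
265 175
```

View pics/w5c.png

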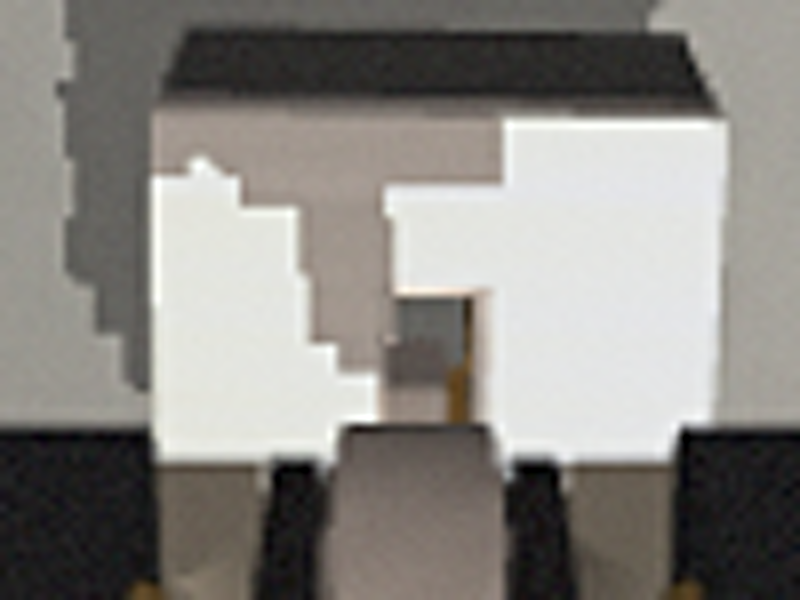

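Crop: slot centred at (319.5,~220) with its front edge at v=211.2; blade at u≈317.2 with its front at v≈218. So the key sits about 1.5 mm to the −y side of the slot.

```bash
python3 - <<'E'
from h import *
T=np.load("T5.npy"); s=env.observe(); P=np.array(s["position"]);M=R.from_quat(s["orientation"]).as_matrix()
print(P,s["clock"])
tl=lambda w:(M.T@(w-P)*1000).round(2)
print("slot front(9.3), lateral", tl(at_z("wrist",319.5,211.2,.121,T)))
for z in (.027,.031): print("blade front", tl(at_z("wrist",317.2,218.1,P[2]-z,T)))
print("housing front corners",[tl(at_z("wrist",265+u/8,175+v/8,.121,T)) for u,v in((152,105),(725,118))])
print("left/right side at v=430",[tl(at_z("wrist",265+u/8,175+v/8,.121,T)) for u,v in((155,430),(712,430))])
E
```

```text
[ 0.55826424 -0.20684436  0.16242872] 7.275
slot front(9.3), lateral [ 8.2   2.8  41.45]
blade front [ 8.24  1.21 27.03]
blade front [ 6.86  1.22 31.02]
housing front corners [array([ 24.28, -20.81,  41.5 ]), array([23.11, 26.88, 41.5 ])]
left/right side at v=430 [array([ -4.53, -21.46,  41.41]), array([-4.64, 26.7 , 41.42])]
```

```bash
python3 -m inch '0 0 1 -0.1 0.16 0 255; 0 0 1 -0.1 0.16 0.5 255; 0 0 1 -0.1 0.16 0.9 255; 0 0 1 -0.1 0.16 1.2 255; 0 0 1 -0.1 0.16 1.5 255'; python3 -c "
from h import *
s=env.observe();print(s['position'],s['wrist_force'],s['moment'])"
```

```text
clock: 7.9
position: [0.5565, -0.2084, 0.1462]
orientation: [0.997, -0.073, 0.001, 0.0]
wrist_force: [0.0, 0.2, -0.1]
width: 0.145
grip_force: 30.0
[ 0.55652436 -0.20841958  0.14622256] [ 0.04377191  0.2343188  -0.11448884] [-0.00610008 -0.03226992 -0.02629869]
```

No contact with the tip about 6 mm below the face, so the blade is in the slot. Pushing on.

```bash
python3 -m inch '0 0 0 0 0 0.3 255; 0 0 0 0 0 0.6 255; 0 0 0 0 0 0.9 255; 0 0 0 0 0 1.2 255; 0 0 0 0 0 1.2 255'; python3 -c "
from h import *
s=env.observe();print(s['position'],s['wrist_force'],s['moment'])"
```

```text
clock: 8.52
position: [0.5568, -0.2085, 0.1347]
orientation: [0.997, -0.073, 0.001, 0.0]
wrist_force: [-0.4, 0.1, 1.9]
width: 0.141
grip_force: 30.0
[ 0.55675965 -0.20848694  0.13474881] [-0.40641153  0.13831923  1.87856425] [-0.07167612 -0.00132389 -0.03083768]
```

```bash
python3 -m inch '0 0 0 0 0 0.2 255; 0 0 0 0 0 0.4 255; 0 0 0 0 0 0.6 255; 0 0 0 0 0 0.8 255; 0 0 0 0 0 0.8 255'; python3 -c "
from h import *
s=env.observe();print(s['position'],s['wrist_force'],s['moment'])"
```

```text
clock: 9.15
position: [0.5574, -0.2086, 0.1282]
orientation: [0.997, -0.072, 0.002, 0.0]
wrist_force: [-2.6, 2.5, 15.4]
width: 0.142
grip_force: 30.0
[ 0.55738424 -0.20855038  0.12818316] [-2.58619623  2.47068683 15.41467717] [0.955735   1.0957334  0.04410915]
```

```bash
python3 -m inch '0 0 0 0 0 0.1 255; 0 0 0 0 0 0.2 255; 0 0 0 0 0 0.3 255; 0 0 0 0 0 0.4 255; 0 0 0 0 0 0.4 255'; python3 - <<'E'
from h import *
s=env.observe();print(s['position'],s['wrist_force'],s['moment'])
ims=[]
for c,(u,v) in (("side",(358,152)),("scene",(257,238))):
    im=env.capture(c)
    ims.append(cv2.resize(im[v-38:v+22,u-40:u+40,::-1],(400,300),interpolation=cv2.INTER_CUBIC))
T=np.array(env.calibration('wrist')['pose']);im=env.capture('wrist')
ims2=cv2.resize(im[170:270,260:380,::-1],(360,300),interpolation=cv2.INTER_CUBIC)
x=np.hstack(ims);y=np.zeros_like(x);y[:,:360]=ims2
cv2.imwrite("pics/in.png",np.vstack([x,y]))
for d in env.look_for("wrist","round_key_bow")[:2]:
  w=world("wrist",d["location"],T); print(d["confidence"],w.round(4),pix("wrist",w,T).round())
E
```

```text
clock: 9.78
position: [0.5578, -0.2087, 0.1276]
orientation: [0.997, -0.072, 0.003, 0.001]
wrist_force: [-11.5, 8.0, 36.8]
width: 0.146
grip_force: 30.1
[ 0.55783346 -0.208712    0.12755735] [-11.51129174   8.04045123  36.82677746] [2.82617035 4.03745435 0.03643036]
0.83 [ 0.5736 -0.2098  0.1528] [312. 239.]
```

View pics/in.png

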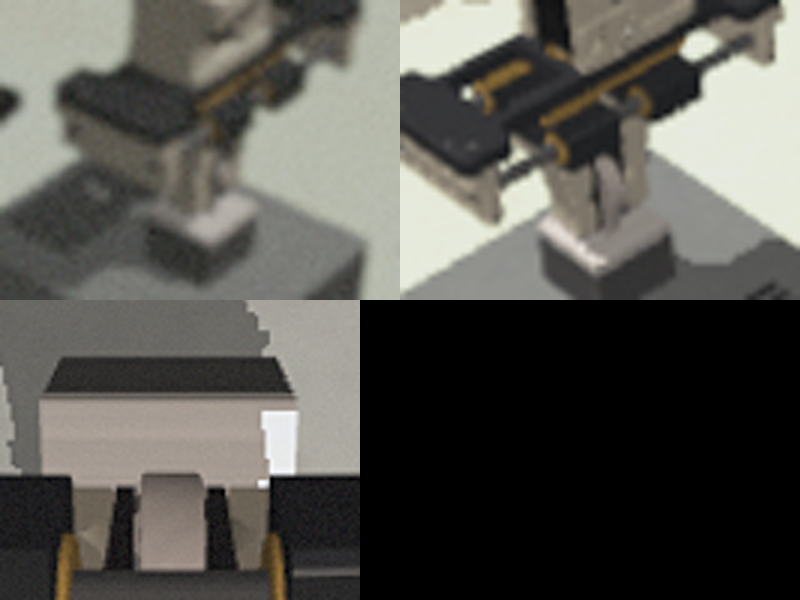

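Home by the numbers: a hard stop at TCP z 0.1276 (expected 0.128). The image shows the fingertips close above the switch face with the key upright at wrist (312,240). Easing the push to about 15 N and starting the turn.

```bash
python3 -m inch '0 0 0 0 0 -0.3 255; 0 0 10 0 0 -0.3 255; 0 0 20 0 0 -0.3 255; 0 0 30 0 0 -0.3 255; 0 0 40 0 0 -0.3 255'; python3 -c "
from h import *
s=env.observe();print(s['position'],s['wrist_force'],s['moment'],s['qpos'],R.from_quat(s['orientation']).as_euler('xyz',degrees=True))"
```

```text
clock: 10.6
position: [0.5584, -0.2085, 0.1281]
orientation: [0.911, -0.412, 0.003, -0.001]
wrist_force: [-1.5, 4.5, 17.7]
width: 0.142
grip_force: 30.1
[ 0.55841771 -0.20847151  0.12813932] [-1.46495875  4.4609677  17.67929549] [1.59084983 0.75305549 0.10556976] [-0.02900255  0.3077335  -0.30380124  0.00126773 -0.95322137  0.75070624] [-179.78752784   -0.27955051  -48.60806151]
```

```bash
python3 -m inch '0 0 10 0 0 0 255; 0 0 20 0 0 0 255; 0 0 30 0 0 0 255; 0 0 40 0 0 0 255; 0 0 48 0 0 0 255'; python3 -c "
from h import *
s=env.observe();print(s['position'],s['wrist_force'],s['moment'],s['qpos'],R.from_quat(s['orientation']).as_euler('xyz',degrees=True))"
```

```text
clock: 11.22
position: [0.5587, -0.2082, 0.1282]
orientation: [-0.666, 0.746, -0.002, 0.002]
wrist_force: [-1.2, 4.8, 17.5]
width: 0.137
grip_force: 30.2
[ 0.55866672 -0.20821697  0.12816483] [-1.17095974  4.75393034 17.47310707] [2.04232489 0.48371768 0.14892068] [-0.02870404  0.30776268 -0.303568    0.00096537 -0.95303774 -0.0863021 ] [-1.79629187e+02 -1.33815368e-02 -9.65575180e+01]
```

```bash
python3 -m inch '0 0 3 0 0 0 255; 0 0 6 0 0 0 255; 0 0 8 0 0 0 255; 0 0 9 0 0 0 255; 0 0 9 0 0 0 255'; python3 -c "
from h import *
s=env.observe();print(s['position'],s['wrist_force'],s['moment'],s['width'],R.from_quat(s['orientation']).as_euler('xyz',degrees=True))"
```

```text
clock: 11.85
position: [0.5586, -0.2082, 0.1281]
orientation: [-0.607, 0.795, -0.002, 0.002]
wrist_force: [-1.7, 4.7, 16.3]
width: 0.137
grip_force: 30.2
[ 0.55863528 -0.20816955  0.12811781] [-1.7107961   4.68575101 16.34540862] [2.09145846 0.49536433 0.15173515] 0.1374313075679707 [-1.79635822e+02  4.78992471e-02 -1.05286993e+02]
```

```bash
python3 -m inch '0 0 2 0 0 0 255; 0 0 4 0 0 0 255; 0 0 6 0 0 0 255; 0 0 6 0 0 0 255; 0 0 6 0 0 0 255'; python3 -c "
from h import *
s=env.observe();print(s['position'],s['wrist_force'],s['moment'],s['width'],R.from_quat(s['orientation']).as_euler('xyz',degrees=True))"
```

```text
clock: 12.48
position: [0.5586, -0.2082, 0.1281]
orientation: [-0.565, 0.825, -0.002, 0.002]
wrist_force: [-1.1, 6.1, 17.6]
width: 0.145
grip_force: 30.2
[ 0.55860133 -0.20817337  0.12811949] [-1.09834646  6.06482961 17.61122713] [2.05037616 0.48480731 0.28343451] 0.14497723915552546 [-1.79646796e+02  7.88481622e-02 -1.11255594e+02]
```

The moment jumps from 0.15 to 0.28 N m, so this is the stop. One check picture before handing in.

```bash
python3 - <<'E'
from h import *
im=env.capture('wrist')
a=cv2.resize(im[150:290,230:410,::-1],(540,420),interpolation=cv2.INTER_CUBIC)
im=env.capture('scene');b=cv2.resize(im[195:265,222:292,::-1],(420,420),interpolation=cv2.INTER_CUBIC)
cv2.imwrite("pics/end.png",cv2.resize(np.hstack([a,b]),(800,350)))
s=env.observe();print(s['clock'],s['moment'])
E
```

```text
12.575 [2.08069122 0.54803149 0.24737058]
```

View pics/end.png

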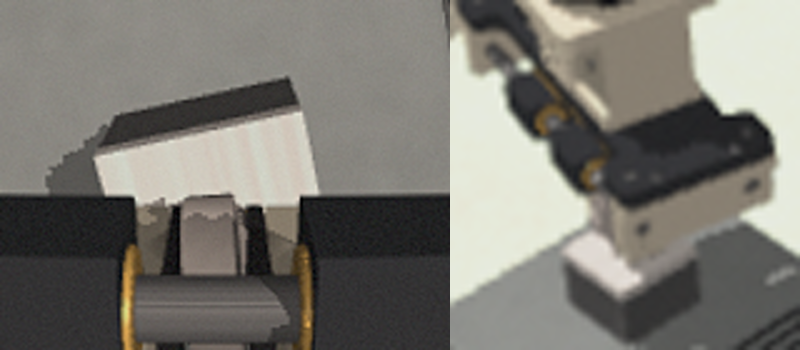

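The picture shows the tool turned about 103° relative to the housing. The head lags by a few degrees, which fits the key being held against its stop, still gripped and home.

```bash
python3 -c "
from workcell import env
print(env.sign_off())"
```

```text
the job is handed in; nothing more can be done
None
```

I took the round-headed key from the stand, pushed it home, turned it clockwise to the stop and handed in the job still gripping it there at 12.6 s; hard contact at the expected home height and a jump in turning moment from 0.15 to 0.28 N m indicate home and stop, though I never saw the plug itself.

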